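Seat a lens cell in the lever press and hold it clamped

ROBOT

A 6-joint arm with a two-finger parallel gripper is mounted at the origin on the work surface. World frame = base frame: x ahead of the robot, y to its left, z up, the work surface at z = 0. Lengths are in m, angles in rad, forces in N, time in s.
With the tool pointing down it reaches from about 0.25 to 0.725 m from the base axis. Payload 4 kg.
Tool frame: the origin (TCP) lies midway between the tips of the shut fingers; the grasp point (between the pads) lies behind it (arm.grasp_offset is the z of the grasp point in the tool frame, in m); z points along the fingers, y is the direction in which the jaws open and shut (so a half turn about z gives the same grasp; the last joint's range is limited). The gripper opens to 85 mm and grips with 20 to 120 N. Pads are 22 mm wide; open, the fingers measure 114 mm over their backs; the gripper's body (76 mm by 85 mm) begins 54 mm behind the grasp point. The pads swing forward as they close: fully open they stand 13 mm farther back than shut.
Start: joints at [1.17, 0.241, 0.005, 1.335, 0, 1.571], TCP at [0.195, 0.46, 0.205] pointing down, gripper open.
Joint ranges: [-2.72, 2.72], [-1.05, 1.87], [-1.09, 1.28], [-1.99, 2.15], [-1.42, 1.44], [-3.14, 3.14]. Speed limits (rad/s): [2.79, 2.79, 3.14, 3.14, 3.14, 3.14].

INTERFACE

Orientations are given as [roll, pitch, yaw] about the fixed x, y, z axes, in that order (R = Rz(yaw) Ry(pitch) Rx(roll)).
In Python, from station import arm, cams, hand_in gives the robot as it stands. The module is installed in compiled form; this text tells all that it offers.
- The arm moves only by the tool play_rows, never from a script. Its arguments are lists of equal length, an entry for each row: "xyz": the shift along the tool's x, y, z in units of 0.4 m (1.0 is 0.4 m), a list of three; "turn": the turn about the tool's z in units of 0.12 rad (1.0 is 0.12 rad). In form: {"xyz": [[tx, ty, tz], ...], "turn": [turn, ...]}. A call has 1 to 20 rows; each row shifts and turns the commanded pose from where the row before left it, along the tool's axes as they then stand; what a row does not reach is not made up. A row lasts 1/10 s, in which the tool goes at most 50 mm and 8.59 degrees, less where a joint would pass 70% of its speed; a pose out of reach is approached as far as the arm can. A call with a number of a shift or a turn outside -1 to 1 is refused whole. A call with a gripper value outside its range is refused whole. "hand" is the closure, from -1 (fully open) to 1 (shut), set as the call begins (left out, the last holds). The fingers move at their own pace and stop on an object; the grip force is fixed at half the most. Time passes only in rows, so rows that do not move let the fingers close. It gives the time, the measured TCP pose, the force and the opening at its end, in the units of the state.
- arm.get_obs(): the state, without advancing time (a new reading comes with each control period).
- cams.snapshot(name): name is "scene" or "top"; returns a dict with "image" (480x640x3 uint8, red, green, blue), "range_z" (480x640 float32, m along the optical axis (not along the pixel's ray), 0 where there is no reading), "fx", "fy", "cx", "cy" (pixels), "pose" (4x4, takes a point from camera to world coordinates). Camera axes: x right, y down, z forward; pixel columns grow to the right and rows downward; lengths in m; the calibration is good to about 2 mm. A picture is of the moment at which its call begins.
- hand_in(): hands the job in, once; it reports no verdict.
The state is a dict: "t": time; "joints": joint angles; "joint_vel": joint speeds; "joint_torque": joint torques, N m; "tool_pos": TCP position; "tcp_rot": TCP orientation; "contact_force": force on the tool from outside, world axes, zero at the start; "moment": the same for the moment, N m; "width": finger opening in m.
Only numpy, scipy, OpenCV 4.12 (cv2) and the standard library are available. Lean on these libraries where they do the work, as an engineer would, in place of code of your own. Each camera call takes 0.05 s, during which the arm holds its last target.

TASK

Slide the loaded carrier fully home under the ram of the blue lever press, then pull the press lever all the way down to its stop to seat the lens cell, and ease it back up slowly to its top rest, over some two seconds, never letting it fly back. Then pull the lever down again until the red pointer stands in the middle of the green band on the dial and keep it there: the program finishes while the arm is still holding the lever at that mark. Leave the other things on the table alone.

Things in the scene. Friction and masses are not known exactly. Their poses are not given: they have to be found in the camera images.
- press: Blue bench lever press, bolted down; base 235 x 130 x 20 mm. Origin on the table under the ram's axis; x points from its front (where the carrier sticks out) to the column at its back, z up. Base: x -100 to +135, y -65 to +65 mm. Head: x -38 to +128, y -38 to +38, z 127 to 217 mm; the 24 mm square ram stands up through it at the origin to 260 mm.
- dial (a point): Centre of the outer face of a round white dial, 174 mm across, upright on the press's -y side (press frame x 40, y -50, z 175 mm), centred on the lever's axis. A red pointer on the lever's hub turns over it and stands straight up when the lever is level. The green band at the dial's top spans lever values 0.60 to 0.74 rad, middle 0.67.
- carrier (a joint): Aluminium slide on the press base, 76 mm wide, carrying the brass lens cell, with a black push plate at its front end. Value in m: 0 = fully home against its stop, the cell under the ram; grows to 0.09 as it stands out of the press front (towards the press's -x). It stays where it is left; about 2 N of friction.
- carrier_front (a point): Middle of the push plate's outer face, which looks away from the press, 54 mm above the table. The upright plate is 14 mm thick, 60 mm wide, from 32 to 66 mm above the table. Push it along the press's +x; at home this point lies at x = -128 mm in the press frame.
- cell: Brass lens cell fixed to the carrier, 42 mm across and 29 mm high, its top 62 mm above the table; origin at the centre of its underside. Not to be handled.
- foot: Orange sprung foot, 34 mm across, at the lower end of the ram; origin at the centre of its lower face, 78 mm above the table when the lever is up. The ram goes down 32 mm per rad of lever; with the carrier home the foot meets the cell at 0.5 rad and then its spring gives way.
- lever (a joint): Press lever, arm 200 mm, hinged parallel to the press's y axis. Value in rad: 0 = up at rest (arm points to the press front, 0.65 rad above level); grows as pulled down: 0.65 level, 1.0 lower stop. A spring drives it back up: at the handle about 2.5 N at the top, 7.5 N at the green mark, 10.5 N at the lower stop, plus 4.5 N per rad/s of damping.
- grip (a point): Middle of the lever's handle: black round bar, 18 mm across, 100 mm long, level, parallel to the press's y axis, sticking out from the arm's end away from the press; about 38 mm of free bar to the arm's side, 48 mm to the other. Moves on a 200 mm circle about point pivot: 296 mm above the table at the top, 171 mm at the green band's middle, 106 mm at the lower stop.
- handle: The same handle bar; origin at its inner end on the arm's axis, 45 mm from point grip. It spins freely on its pin, so it can be gripped tight while the lever swings.
- pivot (a point): Fixed point on the lever's axis in the plane of point grip (press frame x = 40 mm, y = -130 mm), 175 mm above the table.
- nipple: Bystander: steel flanged vacuum nipple standing upright, 70 mm across, 120 mm high; origin at its foot.
- mirror_post: Bystander: mirror mount on a steel post, about 64 mm across, 170 mm high; origin at its foot.
- driver: Bystander: screwdriver with red handle, 190 mm long, lying on the table.
- bolt_tray: Bystander: blue open tray with two compartments, 130 x 90 x 30 mm; origin under its centre.
- centring_ring: Bystander: steel ring 56 mm across, 12 mm high, lying flat; origin under its centre.

How it is judged:
On the way, in this order (a step that is already met when the one before it is completed fails the run):
1. the carrier is fully home while the lever is still up (value of joint carrier below 0.006 m and value of joint lever below 0.2 rad), for 0.1 s.
2. the lever is pulled to its lower stop, pressing the foot on the cell, with the carrier home (value of joint carrier below 0.006 m and value of joint lever above 0.94 rad and contact force between foot and cell above 5 N), for 0.1 s.
3. the lever is back at its top rest (value of joint lever below 0.1 rad), for 0.1 s.
At the end, for the whole second after the job is handed in: Through the last second the lever stands still (under 0.1 rad/s) between 0.59 and 0.75 rad, held there by the robot on the handle (contact over 2 N), the carrier is within 6 mm of home and the foot presses on the cell with more than 2 N (value of joint carrier below 0.006 m and value of joint lever between 0.59 and 0.75 rad and velocity of joint lever between -0.1 and 0.1 rad/s and contact force between foot and cell above 2 N and contact force between any of the fingers, the arm and handle above 2 N); the arm keeps its last pose, push and grip.
It fails at once if the lever flies back up (faster than 1.0 rad/s) (velocity of joint lever below -1 rad/s).
It fails at once if another thing on the table is shifted by more than 30 mm (distance of any of nipple, mirror_post, driver, bolt_tray, centring_ring from where it was at the start of the episode above 0.03 m).
It also fails if it takes over 61 s, if anything falls off the work surface, if the arm or the gripper's body presses on something with over 40 N, if the wrist force passes 120 N, or if a joint passes its speed limit or range.

## Working session

There is one attempt and no reset: what is moved stays moved. The work goes in short steps, Python scripts to look and compute and a tool call to move; the robot and the scene stay as the last step left them, time stands still between calls to the robot, and variables do not carry over. Pictures are saved under pics/ and viewed, and the job is handed in when it is done.

Besides the shell and the picture viewer there is one more tool, called after "Call:" by a JSON object that holds its "op" and its "data". play_rows: Moves the arm, as the interface text tells. Shifts and turns lie within -1 to 1; 1 stands for 0.4 m of shift or 0.12 rad of turn. Its arguments: {"type":"object","properties":{"xyz":{"type":"array"},"turn":{"type":"array"},"hand":{"type":"number"}},"required":["xyz","turn"]}

```bash
mkdir -p pics; cat > h.py <<'E'
from station import arm,cams,hand_in
import numpy as np,cv2
def snap(n,f):
    s=cams.snapshot(n); cv2.imwrite(f'pics/{f}.png',s['image'][:,:,::-1]); np.savez(f'pics/{f}.npz',**s); return s
def pts(s):
    z=s['range_z']; v,u=np.mgrid[0:480,0:640]
    P=np.stack([(u-s['cx'])/s['fx']*z,(v-s['cy'])/s['fy']*z,z,np.ones_like(z)],-1)
    return (P@np.asarray(s['pose']).T)[...,:3]
E
python3 - <<'E'
from h import *
for n in('scene','top'):
    s=snap(n,n+'0'); print(n,s['fx'],s['cx'],s['cy'],np.round(s['pose'],3).tolist())
print(arm.get_obs(), arm.grasp_offset)
E
```

```text
scene 467.7152547952707 322.6576424194287 237.95173231580887 [[0.793, 0.348, -0.5, 1.067], [0.609, -0.459, 0.647, -0.794], [-0.004, -0.817, -0.576, 0.902], [0.0, 0.0, 0.0, 1.0]]
top 465.0873540871898 327.3157941041639 241.87469371735705 [[-0.022, -0.999, 0.047, 0.427], [-1.0, 0.022, 0.011, -0.013], [-0.012, -0.047, -0.999, 1.344], [0.0, 0.0, 0.0, 1.0]]
{'t': 0.1, 'joints': array([ 1.17000424e+00,  2.41327401e-01,  3.84932666e-03,  1.33520391e+00,
       -2.80233042e-05,  1.57079434e+00]), 'joint_vel': array([ 1.52012116e-03, -4.18281911e-03,  1.86421537e-03, -3.24062713e-04,
        1.02501369e-05,  4.71497315e-04]), 'joint_torque': array([-4.79081373e-04, -3.73137546e+01,  2.53009593e+01,  1.08892037e-02,
       -4.10537439e-05, -2.18222667e-06]), 'tool_pos': array([0.19484013, 0.45980078, 0.20450347]), 'tcp_rot': array([-3.13970699e+00,  2.80195166e-05,  2.74080260e+00]), 'contact_force': array([-0.07507437,  0.2792819 ,  0.12008192]), 'moment': array([ 0.05376789, -0.00622075, -0.03310387]), 'width': 0.08553035010846712} -0.0187
```

```bash
sleep 1
```

```text
(no output)
```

View pics/scene0.png

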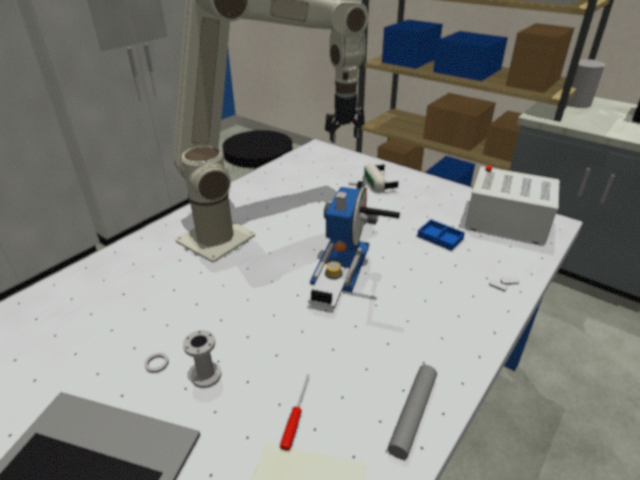

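View pics/top0.png

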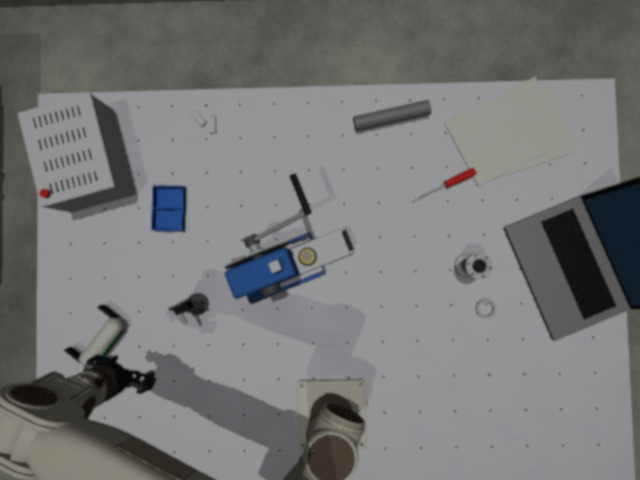

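The scene view shows the blue press near (345,230) and the carrier plate at (320,297). In the top view the press head is at (262,275), the ram at (275,266), the push plate at (348,240) and the black lever handle at (300,193). The press front looks to image right, which is world -y.

```bash
python3 - <<'E'
from h import *
s=dict(np.load('pics/top0.npz')); P=pts(s); im=s['image'].astype(int)
R,G,B=im[...,0],im[...,1],im[...,2]
v,u=np.mgrid[0:480,0:640]
box=(u>200)&(u<370)&(v>160)&(v<310)
blue=(B>R+50)&box
hd=blue&(abs(P[...,2]-.217)<.008)
def rect(m,n):
    q=P[m][:,:2].astype(np.float32); r=cv2.minAreaRect(q*1000); print(n,m.sum(),r,'meanz',P[m][:,2].mean(), 'med',np.median(P[m],0)); return q
rect(hd,'head')
ram=box&(abs(P[...,2]-.26)<.008)&(u<290)&(v>255)
rect(ram,'ram')
blk=box&(R<50)&(G<50)&(B<50)
h=blk&(P[...,2]>.26)&(u>285)
rect(h,'handle')
pl=box&(abs(P[...,2]-.066)<.006)&(u>335)
rect(pl,'plate')
bs=blue&(abs(P[...,2]-.02)<.006); rect(bs,'base')
cell=box&(abs(P[...,2]-.062)<.005)&(R>B+30); rect(cell,'cell')
q=P[h]; i=np.argsort(u[h]); print(q[:,2].min(),q[:,2].max())
E
```

```text
head 1758 ((409.5456237792969, 163.86013793945312), (72.85247802734375, 160.65933227539062), 20.688671112060547) meanz 0.2156795695184214 med [0.4070113  0.16909279 0.21580492]
ram 139 ((431.0911560058594, 160.1743621826172), (107.69478607177734, 29.541866302490234), 80.89663696289062) meanz 0.2583024337093204 med [0.42949413 0.12608652 0.25846928]
handle 223 ((526.805908203125, 34.083099365234375), (219.79779052734375, 14.526007652282715), 21.742298126220703) meanz 0.3126779273184008 med [0.58359288 0.05654831 0.30346858]
plate 103 ((493.7142639160156, -55.095115661621094), (59.419471740722656, 13.740303039550781), 21.957155227661133) meanz 0.0651553796707782 med [ 0.49166456 -0.05637384  0.06503937]
base 89 ((435.0881042480469, 93.19307708740234), (122.8690185546875, 122.49620819091797), 21.84086799621582) meanz 0.019313959761990684 med [0.39101309 0.06943659 0.01894474]
cell 107 ((450.105712890625, 57.25690460205078), (38.850257873535156, 38.690338134765625), 88.73973846435547) meanz 0.06093875244596021 med [0.45050819 0.05496053 0.06114196]
0.29623054160473483 1.3440545172504446
```

Call:
{"op": "play_rows", "data": {"xyz": [[0,0,-0.055],[0,0,-0.055],[0,0,-0.055],[0,0,-0.055],[0,0,-0.055],[0,0,-0.055],[0,0,-0.055]], "turn": [-0.913,-0.913,-0.913,-0.913,-0.913,-0.913,-0.913], "hand": 1}}

```text
t: 0.8
tool_pos: [0.195, 0.4601, 0.3597]
tcp_rot: [-3.141, -0.001, -2.771]
contact_force: [0.6, 0.1, 0.2]
width: 0.0004
```

```bash
cat >> h.py <<'E'
YAW=np.deg2rad(111.0); O=np.array([.4256,.1219])
ex=np.array([np.cos(YAW),np.sin(YAW)]); ey=np.array([-ex[1],ex[0]])
def topress(p):
    p=np.asarray(p); d=p[...,:2]-O; return np.concatenate([(d@ex)[...,None],(d@ey)[...,None],p[...,2:3]],-1)
def st():
    o=arm.get_obs(); print('t',round(o['t'],2),'press',np.round(topress(o['tool_pos']),4),'rot',np.round(o['tcp_rot'],4),'F',np.round(o['contact_force'],1),'w',round(o['width'],4),'j',np.round(o['joints'],2)); return o
E
python3 - <<'E'
from h import *
st()
s=dict(np.load('pics/top0.npz')); P=topress(pts(s)); im=s['image'].astype(int)
Z=P[...,2]
def r(n,m,ax=(0,1)):
    q=P[m]; print(n,m.sum(),'lo',np.round(np.percentile(q,3,axis=0),4),'hi',np.round(np.percentile(q,97,axis=0),4),'med',np.round(np.median(q,0),4))
r('ram',(abs(Z-.26)<.006)&(abs(P[...,0])<.03)&(abs(P[...,1])<.03))
hm=(abs(Z-.3)<.012)&(P[...,1]<-.07)&(P[...,1]>-.2)&(abs(P[...,0]+.119)<.03)
r('handle',hm)
q=P[hm]; print(np.polyfit(q[:,1],q[:,0],1))
r('plate',(abs(Z-.066)<.005)&(abs(P[...,1])<.04)&(P[...,0]<-.17)&(P[...,0]>-.22))
r('head',(abs(Z-.217)<.006)&(abs(P[...,1])<.06)&(abs(P[...,0]-.045)<.11))
E
```

```text
t 0.8 press [0.3984 0.0941 0.3597] rot [-3.1408e+00 -7.0000e-04 -2.7709e+00] F [0.6 0.1 0.2] w 0.0004 j [ 1.17  0.24  0.4   1.73 -0.    0.8 ]
ram 106 lo [-0.0107 -0.0114  0.2561] hi [0.0116 0.0107 0.2624] med [ 0.0004 -0.0006  0.259 ]
handle 373 lo [-0.1273 -0.1741  0.2902] hi [-0.1054 -0.0798  0.3067] med [-0.1183 -0.124   0.3023]
[ 0.0437613  -0.11254668]
plate 102 lo [-0.1961 -0.0283  0.0613] hi [-0.1835  0.0274  0.0697] med [-0.19    0.0023  0.065 ]
head 1835 lo [-0.0314 -0.0359  0.2118] hi [0.1203 0.0332 0.2199] med [ 0.0496 -0.0009  0.2158]
```

Call:
{"op": "play_rows", "data": {"xyz": [[-0.0157,-0.109,0],[-0.0157,-0.109,0],[-0.0157,-0.109,0],[-0.0157,-0.109,0],[-0.0157,-0.109,0],[-0.0157,-0.109,0],[-0.0157,-0.109,0],[-0.0157,-0.109,0],[-0.0157,-0.109,0],[-0.0157,-0.109,0],[-0.0157,-0.109,0],[-0.0157,-0.109,0],[-0.0157,-0.109,0],[-0.0157,-0.109,0],[-0.0157,-0.109,0],[0,0,0]], "turn": [0,0,0,0,0,0,0,0,0,0,0,0,0,0,0,0]}}

```text
t: 2.4
tool_pos: [0.5186, -0.1209, 0.3564]
tcp_rot: [3.141, -0.004, -2.781]
contact_force: [0.5, -0.1, -0.9]
width: 0.0
```

```bash
python3 -c "
from h import *
st(); snap('top','top1')"
```

```text
t 2.4 press [-2.600e-01  2.000e-04  3.564e-01] rot [ 3.1408 -0.0036 -2.7812] F [ 0.5 -0.1 -0.9] w 0.0 j [-0.23  0.31  0.49  1.75 -0.   -0.59]
```

View pics/top1.png

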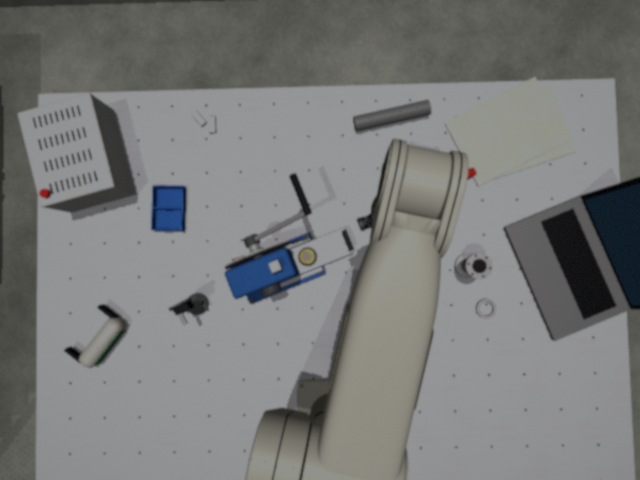

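The shut gripper hangs off to the right of the push plate (348,240), and the space below it is free. Going down.

Call:
{"op": "play_rows", "data": {"xyz": [[0,0,0.077],[0,0,0.077],[0,0,0.077],[0,0,0.077],[0,0,0.077],[0,0,0.077],[0,0,0.077],[0,0,0.077],[0,0,0.077],[0,0,0.077],[0,0,0]], "turn": [0,0,0,0,0,0,0,0,0,0,0]}}

```text
t: 3.55
tool_pos: [0.5126, -0.1144, 0.0475]
tcp_rot: [3.136, -0.008, -2.774]
contact_force: [-2.1, 1.2, 0.3]
width: -0.0001
```

```bash
python3 -c "
from h import *
st(); snap('scene','scene1')"
```

```text
t 3.55 press [-0.2518  0.0034  0.0475] rot [ 3.1361 -0.0078 -2.7739] F [-2.1  1.2  0.3] w -0.0001 j [-0.22  0.42 -0.18  0.98  0.   -0.59]
```

View pics/scene1.png

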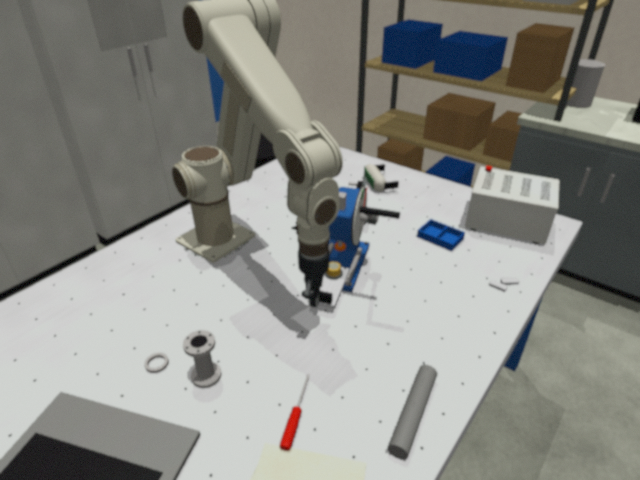

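Fingertips at (315,300) stand in front of the black plate. Pushing.

Call:
{"op": "play_rows", "data": {"xyz": [[0,0.02,0],[0,0.02,0],[0,0.02,0],[0,0.02,0],[0,0.02,0],[0,0.02,0],[0,0.02,0],[0,0.02,0],[0,0.02,0],[0,0.02,0],[0,0.02,0],[0,0.02,0],[0,0,0]], "turn": [0,0,0,0,0,0,0,0,0,0,0,0,0]}}

```text
t: 4.9
tool_pos: [0.4823, -0.026, 0.0513]
tcp_rot: [3.141, -0.0, -2.774]
contact_force: [-0.6, 0.2, 0.9]
width: -0.0002
```

```bash
cat > pl.py <<'E'
from h import *
import sys
st(); s=snap('top',sys.argv[1]); P=topress(pts(s)); Z=P[...,2]; im=s['image'].astype(int)
m=(abs(Z-.062)<.005)&(abs(P[...,1])<.03)&(im[...,0]>im[...,2]+30)&(P[...,0]<.03)&(P[...,0]>-.12)
if m.sum(): print('cell',m.sum(),np.round(np.median(P[m],0),4),P[m][:,0].min())
m=(abs(Z-.066)<.004)&(abs(P[...,1])<.035)&(P[...,0]<-.1)&(P[...,0]>-.22)
if m.sum(): print('plate',m.sum(),np.round(np.percentile(P[m],[3,50,97],axis=0),4))
cv2.imwrite(f'pics/{sys.argv[1]}c.png',cv2.resize(s['image'][140:340,200:460,::-1],None,fx=3,fy=3))
E
python3 pl.py top2
```

```text
t 4.9 press [-1.584e-01  1.000e-04  5.130e-02] rot [ 3.1413e+00 -4.0000e-04 -2.7742e+00] F [-0.6  0.2  0.9] w -0.0002 j [-0.05  0.34 -0.3   0.94  0.   -0.42]
cell 95 [-0.0665 -0.0047  0.0612] -0.08713849277203412
```

View pics/top2c.png

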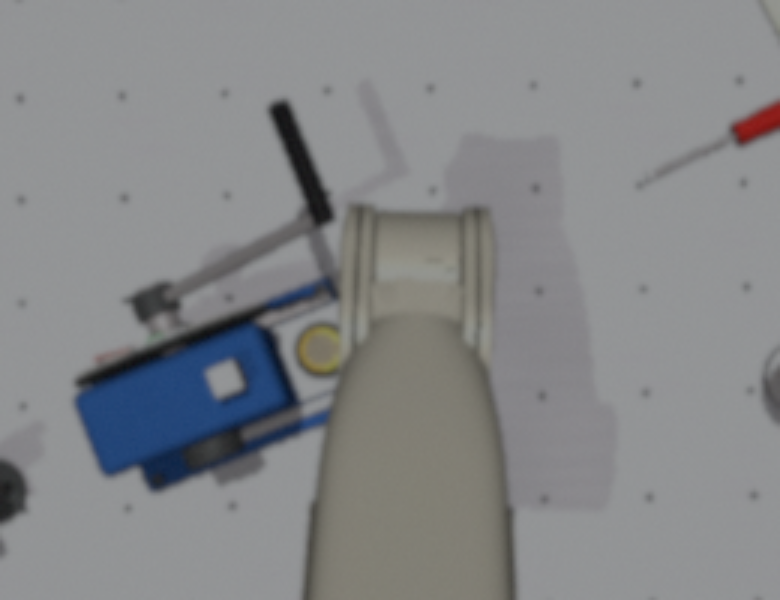

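```bash
python3 - <<'E'
from h import *
o=st(); s=snap('scene','scene2'); s2=snap('top','top3')
for n,t in(('scene',s),('top',s2)):
    T=np.linalg.inv(t['pose']); p=T@np.r_[o['tool_pos'],1]; print(n, p[0]/p[2]*t['fx']+t['cx'],p[1]/p[2]*t['fy']+t['cy'])
cv2.imwrite('pics/scene2c.png',cv2.resize(s['image'][180:330,240:440,::-1],None,fx=4,fy=4))
cv2.imwrite('pics/top3c.png',cv2.resize(s2['image'][140:340,200:460,::-1],None,fx=3,fy=3))
E
```

```text
t 4.95 press [-1.589e-01 -1.000e-04  5.130e-02] rot [-3.1415e+00 -1.0000e-04 -2.7746e+00] F [ 0.8 -0.3  0.5] w -0.0002 j [-0.05  0.34 -0.29  0.94 -0.   -0.42]
scene 325.3028818051401 288.9840561871522
top 337.0326366808658 243.69325806001044
```

View pics/scene2c.png

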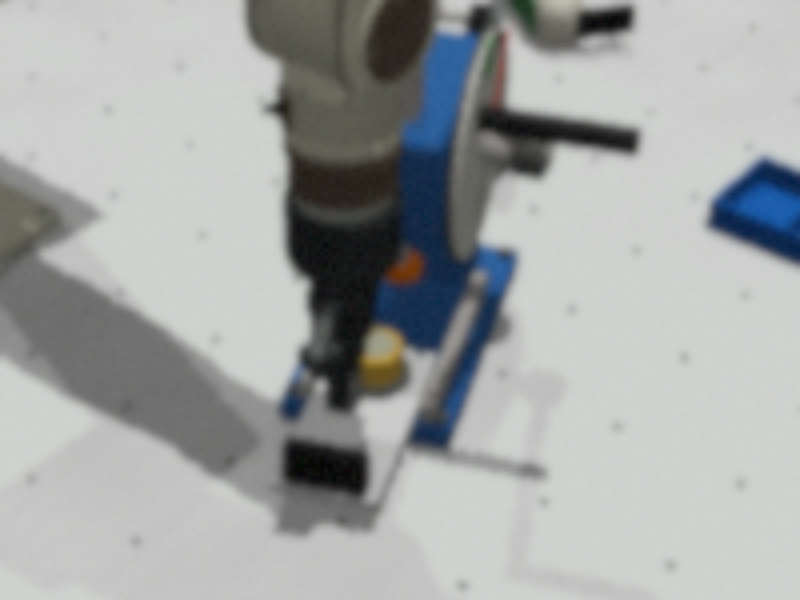

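View pics/top3c.png

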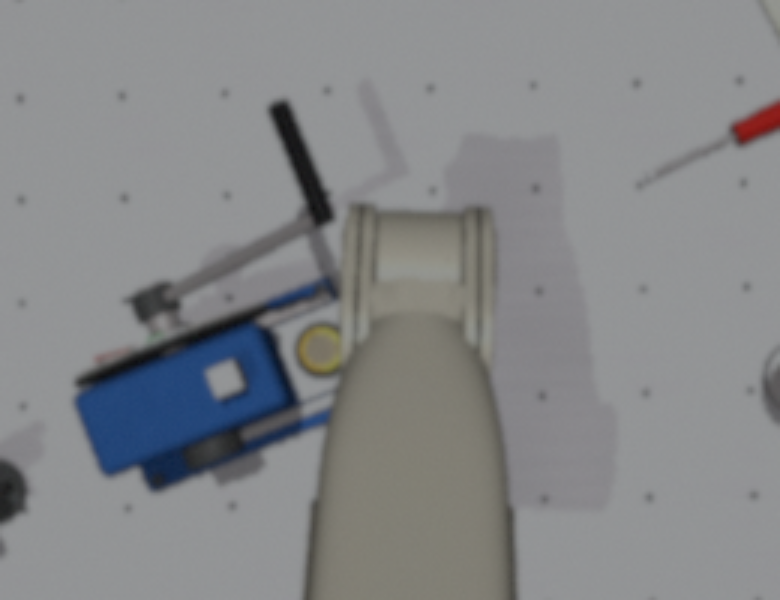

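```bash
python3 - <<'E'
from h import *
for f in('scene1','scene2','scene0'):
    s=dict(np.load(f'pics/{f}.npz')); P=topress(pts(s)); im=s['image'].astype(int)
    dark=(im.max(2)<60)
    v,u=np.mgrid[0:480,0:640]
    m=dark&(v>250)&(v<310)&(u>295)&(u<345)
    print(f)
    for r in range(266,308,3):
        k=m&(v==r)
        if k.any():
            q=P[k]; print(r,k.sum(),u[k].min(),u[k].max(),np.round(np.median(q,0),3),np.round(q[:,0].min(),3),np.round(q[:,0].max(),3))
E
```

```text
scene1
266 28 300 327 [-0.286 -0.009  0.229] -0.291 -0.255
269 26 301 326 [-0.286 -0.009  0.22 ] -0.291 -0.262
272 22 304 325 [-0.287 -0.009  0.213] -0.291 -0.076
275 17 306 322 [-0.286 -0.008  0.203] -0.291 -0.244
278 16 306 321 [-0.283 -0.007  0.192] -0.292 -0.244
281 15 306 320 [-0.286 -0.007  0.184] -0.293 -0.245
284 11 310 320 [-0.273 -0.008  0.166] -0.294 -0.246
287 9 310 318 [-0.279 -0.008  0.16 ] -0.289 -0.268
290 9 310 318 [-0.266 -0.003  0.14 ] -0.295 -0.265
293 17 309 325 [-0.259 -0.006  0.125] -0.31 -0.19
296 26 305 330 [-0.253 -0.008  0.109] -0.314 -0.193
299 20 310 330 [-0.196 -0.007  0.05 ] -0.289 -0.192
302 13 310 330 [-0.197 -0.007  0.043] -0.268 -0.194
305 5 311 315 [-0.264  0.002  0.086] -0.266 -0.263
scene2
266 7 324 330 [-0.173 -0.009  0.144] -0.201 -0.15
269 11 316 329 [-0.215 -0.009  0.163] -0.22 -0.161
272 12 318 329 [-0.205 -0.01   0.147] -0.213 -0.16
275 6 323 328 [-0.17  -0.008  0.11 ] -0.189 -0.164
278 7 322 328 [-0.171 -0.004  0.1  ] -0.177 -0.163
281 4 323 326 [-0.171 -0.001  0.09 ] -0.172 -0.17
290 1 313 313 [-0.191  0.025  0.069] -0.191 -0.191
293 19 311 329 [-0.193  0.005  0.065] -0.199 -0.188
296 20 311 330 [-0.196  0.002  0.058] -0.199 -0.193
299 19 312 330 [-0.194  0.002  0.045] -0.198 -0.191
302 8 323 330 [-0.195 -0.014  0.039] -0.196 -0.194
scene0
293 14 312 325 [-0.194  0.009  0.065] -0.196 -0.191
296 19 312 330 [-0.195  0.002  0.056] -0.197 -0.192
299 19 312 330 [-0.195  0.001  0.046] -0.199 -0.192
302 8 323 330 [-0.195 -0.014  0.039] -0.198 -0.193
```

```bash
python3 - <<'E'
from h import *
s=dict(np.load('pics/scene2.npz')); P=topress(pts(s)); im=s['image']
for r in range(276,288): print(r,[f"{int(im[r,c].max())}" for c in range(318,334)],np.round(P[r,325],3),np.round(P[r,323],3))
T=s['pose']
for r in (280,282,283,284):
    d=np.array([(325-s['cx'])/s['fx'],(r-s['cy'])/s['fy'],1]); d=T[:3,:3]@d; c=T[:3,3]
    a=topress(c[None])[0]; b=topress((c+d)[None])[0]-a
    k=(-.171-a[0])/b[0]; print(r,np.round(a+k*b,3))
E
```

```text
276 ['126', '159', '162', '129', '74', '35', '28', '21', '26', '52', '62', '65', '72', '81', '86', '89'] [-0.17  -0.002  0.107] [-0.17   0.003  0.105]
277 ['126', '154', '154', '121', '67', '32', '29', '21', '30', '47', '61', '63', '68', '72', '77', '82'] [-0.169 -0.002  0.103] [-0.169  0.003  0.101]
278 ['124', '142', '137', '104', '57', '30', '21', '19', '32', '46', '59', '66', '78', '90', '89', '85'] [-0.177 -0.004  0.106] [-0.171  0.003  0.1  ]
279 ['127', '133', '126', '97', '56', '28', '22', '24', '31', '47', '63', '88', '117', '133', '137', '130'] [-0.168 -0.002  0.094] [-0.175  0.002  0.099]
280 ['130', '136', '125', '98', '59', '33', '18', '24', '34', '52', '76', '116', '156', '174', '176', '176'] [-0.17  -0.003  0.093] [-0.172  0.003  0.093]
281 ['134', '135', '126', '101', '71', '48', '43', '33', '44', '63', '96', '144', '178', '194', '198', '196'] [-0.172 -0.003  0.091] [-0.172  0.002  0.09 ]
282 ['134', '135', '130', '114', '98', '83', '70', '68', '68', '82', '118', '161', '188', '199', '203', '203'] [-0.17  -0.003  0.086] [-0.163  0.005  0.079]
283 ['135', '139', '133',
[... 196 characters left out ...]
, '126', '126', '132', '149', '171', '187', '198', '201'] [-0.12   0.012  0.034] [-0.12   0.018  0.033]
285 ['134', '137', '137', '136', '137', '138', '135', '139', '135', '136', '138', '143', '161', '184', '198', '202'] [-0.127  0.01   0.036] [-0.127  0.016  0.035]
286 ['137', '137', '139', '136', '136', '138', '139', '140', '139', '137', '138', '142', '161', '185', '199', '203'] [-0.128  0.01   0.034] [-0.131  0.015  0.035]
287 ['136', '137', '137', '137', '138', '139', '138', '139', '139', '137', '137', '140', '160', '186', '199', '202'] [-0.132  0.009  0.034] [-0.133  0.014  0.033]
280 [-0.171 -0.003  0.094]
282 [-0.171 -0.003  0.087]
283 [-0.171 -0.003  0.083]
284 [-0.171 -0.003  0.08 ]
```

The fingertips actually end at z≈0.084 (scene pixel (325,282)), while the reported TCP z is 0.051. They passed above the plate without touching it. I'll treat the true tip as about 33 mm above the reading, then back off, go lower and push again.

Call:
{"op": "play_rows", "data": {"xyz": [[0,-0.036,0],[0,-0.036,0],[0,-0.036,0],[0,-0.036,0],[0,-0.036,0],[0,-0.036,0],[0,0,0],[0,0,0.025],[0,0,0.025],[0,0,0.025],[0,0,0.025],[0,0,0]], "turn": [0,0,0,0,0,0,0,0,0,0,0,0]}}

```text
t: 6.25
tool_pos: [0.5118, -0.1068, 0.0092]
tcp_rot: [3.139, -0.004, -2.775]
contact_force: [0.4, 0.4, -0.4]
width: -0.0003
```

```bash
python3 - <<'E'
from h import *
o=st(); s=snap('scene','scene3')
P=topress(pts(s)); im=s['image']; dark=im.max(2)<60
v,u=np.mgrid[0:480,0:640]
for r in range(296,330,2):
    k=dark&(v==r)&(u>295)&(u<330)&(P[...,0]<-.205)
    if k.any(): print(r,u[k].min(),u[k].max(),np.round(np.median(P[k],0),3))
cv2.imwrite('pics/scene3c.png',cv2.resize(s['image'][220:340,260:420,::-1],None,fx=5,fy=5))
E
```

```text
t 6.25 press [-0.2444  0.0015  0.0092] rot [ 3.1393 -0.0035 -2.7748] F [ 0.4  0.4 -0.4] w -0.0003 j [-0.21  0.46 -0.23  0.88 -0.   -0.57]
296 312 321 [-0.266 -0.009  0.122]
298 312 321 [-0.26  -0.006  0.108]
300 312 329 [-0.26  -0.008  0.101]
302 315 320 [-0.254 -0.009  0.089]
304 304 319 [-0.295 -0.009  0.12 ]
306 306 318 [-0.296 -0.009  0.111]
308 310 318 [-0.275 -0.007  0.087]
310 312 317 [-0.256  0.     0.062]
312 312 317 [-0.255  0.     0.055]
314 313 317 [-0.257 -0.001  0.049]
```

View pics/scene3c.png

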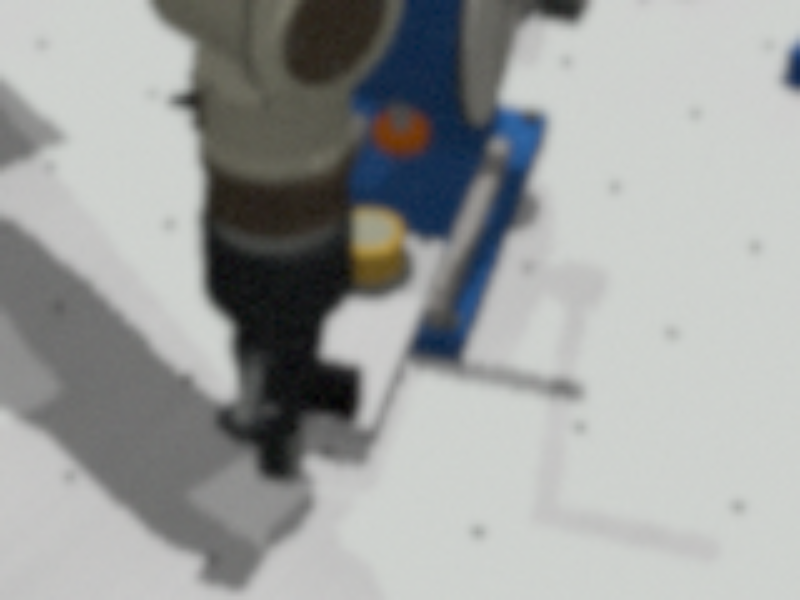

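The tip is now at z≈0.043, in front of the plate. Pushing.

Call:
{"op": "play_rows", "data": {"xyz": [[0,0.02,0],[0,0.02,0],[0,0.02,0],[0,0.02,0],[0,0.02,0],[0,0.02,0],[0,0.02,0],[0,0.02,0],[0,0.02,0],[0,0.02,0],[0,0.02,0],[0,0,0]], "turn": [0,0,0,0,0,0,0,0,0,0,0,0]}}

```text
t: 7.5
tool_pos: [0.4811, -0.0239, 0.011]
tcp_rot: [3.14, -0.001, -2.774]
contact_force: [-0.3, -1.1, -0.0]
width: -0.0003
```

```bash
python3 pl.py top4
```

```text
t 7.5 press [-0.156   0.0004  0.011 ] rot [ 3.1395e+00 -9.0000e-04 -2.7739e+00] F [-0.3 -1.1 -0. ] w -0.0003 j [-0.05  0.39 -0.35  0.84  0.   -0.42]
cell 6 [-0.033  -0.0024  0.0617] -0.03524206497196936
```

View pics/top4c.png

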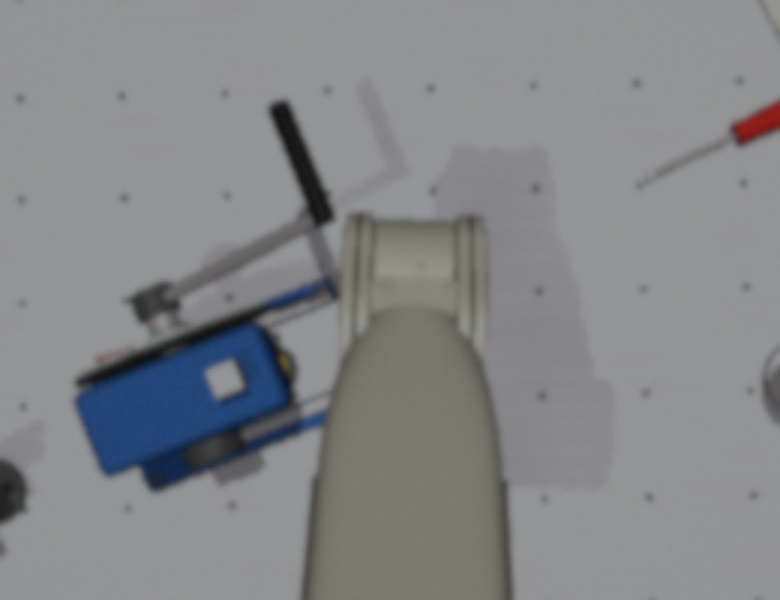

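The cell has moved in under the head; only a sliver shows at (285,362) in the crop. Slow finishing push.

Call:
{"op": "play_rows", "data": {"xyz": [[0,0.008,0],[0,0.008,0],[0,0.008,0],[0,0.005,0],[0,0,0]], "turn": [0,0,0,0,0]}}

```text
t: 8.05
tool_pos: [0.4776, -0.0142, 0.0111]
tcp_rot: [3.141, -0.001, -2.775]
contact_force: [0.1, -0.2, -0.6]
width: -0.0002
```

Call:
{"op": "play_rows", "data": {"xyz": [[0,0.004,0],[0,0.004,0],[0,0.003,0],[0,0,0]], "turn": [0,0,0,0]}}

```text
t: 8.45
tool_pos: [0.4763, -0.0103, 0.0113]
tcp_rot: [3.141, -0.0, -2.775]
contact_force: [-0.1, -1.9, -0.1]
width: -0.0001
```

```bash
python3 - <<'E'
from h import *
o=st(); s=snap('scene','scene4')
cv2.imwrite('pics/scene4c.png',cv2.resize(s['image'][220:340,260:420,::-1],None,fx=5,fy=5))
E
```

```text
t 8.45 press [-0.1416  0.      0.0113] rot [ 3.1412e+00 -2.0000e-04 -2.7753e+00] F [-0.1 -1.9 -0.1] w -0.0001 j [-0.02  0.38 -0.36  0.83  0.   -0.39]
```

View pics/scene4c.png

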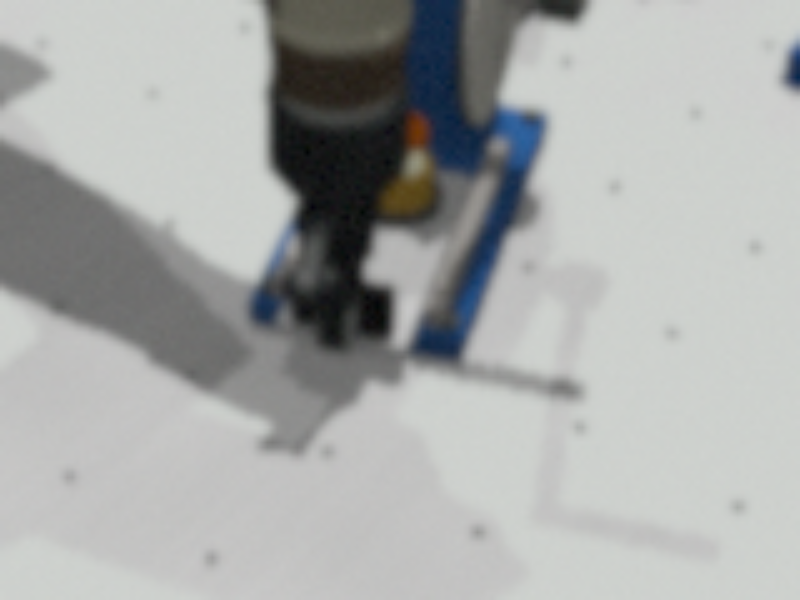

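Call:
{"op": "play_rows", "data": {"xyz": [[0,0.005,0],[0,0.004,0],[0,0,0]], "turn": [0,0,0]}}

```text
t: 8.8
tool_pos: [0.476, -0.0094, 0.0115]
tcp_rot: [-3.136, -0.0, -2.777]
contact_force: [1.9, -8.9, -2.4]
width: -0.0002
```

Call:
{"op": "play_rows", "data": {"xyz": [[0,0.004,0],[0,0,0]], "turn": [0,0]}}

```text
t: 9.0
tool_pos: [0.4761, -0.0094, 0.0115]
tcp_rot: [-3.133, -0.001, -2.778]
contact_force: [2.8, -12.9, -3.6]
width: 0.0
```

```bash
python3 -c "
from h import *
st()
s=snap('scene','scene5'); P=topress(pts(s)); im=s['image']
m=(im.max(2)<60)&(abs(P[...,1])<.032)&(P[...,2]>.03)&(P[...,2]<.066)&(P[...,0]>-.2)&(P[...,0]<-.1)&(P[...,1]<-.012)
print(m.sum(),np.round(np.median(P[m],0),4))"
```

```text
t 9.0 press [-0.1407 -0.      0.0115] rot [-3.1328e+00 -5.0000e-04 -2.7779e+00] F [  2.8 -12.9  -3.6] w 0.0 j [-0.01  0.37 -0.36  0.83 -0.01 -0.38]
35 [-0.1252 -0.0185  0.0528]
```

The carrier is home: the force rises to 13 N with no further motion, and the plate face is at x≈-0.126. Backing off, raising and going over the handle.

Call:
{"op": "play_rows", "data": {"xyz": [[0,-0.027,0],[0,-0.027,0],[0,-0.027,0],[0,-0.027,0],[0,-0.027,0],[0,-0.027,0],[0,0,-0.067],[0,0,-0.067],[0,0,-0.067],[0,0,-0.067],[0,0,-0.067],[0,0,-0.067],[0,0,-0.067],[0,0,-0.067],[0,0,-0.067],[0,0,-0.067],[0,0,-0.067],[0,0,-0.067],[0,0,0]], "turn": [0,0,0,0,0,0,0,0,0,0,0,0,0,0,0,0,0,0,0]}}

```text
t: 10.95
tool_pos: [0.4995, -0.0668, 0.3369]
tcp_rot: [-3.138, 0.007, -2.776]
contact_force: [1.4, -0.6, -0.6]
width: 0.0001
```

```bash
python3 pl.py top5
```

```text
t 10.95 press [-0.2026 -0.0014  0.3369] rot [-3.1381  0.0066 -2.7757] F [ 1.4 -0.6 -0.6] w 0.0001 j [-0.13  0.23  0.33  1.66  0.   -0.5 ]
plate 94 [[-0.1271 -0.0273  0.0622]
 [-0.1206  0.0012  0.0648]
 [-0.1143  0.0275  0.0683]]
```

View pics/top5c.png

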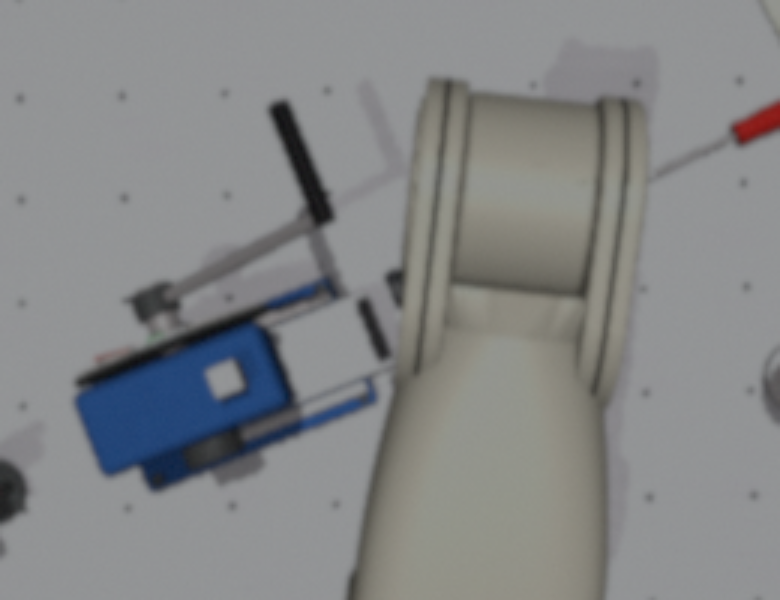

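The plate face is at x=-0.127, home. Moving above the handle with the gripper open.

Call:
{"op": "play_rows", "data": {"xyz": [[-0.042,0.026,0],[-0.042,0.026,0],[-0.042,0.026,0],[-0.042,0.026,0],[-0.042,0.026,0],[-0.042,0.026,0],[-0.042,0.026,0],[-0.042,0.026,0],[0,0,0],[0,0,0]], "turn": [0,0,0,0,0,0,0,0,0,0], "hand": -1}}

```text
t: 12.0
tool_pos: [0.5931, 0.0594, 0.3312]
tcp_rot: [3.141, -0.003, -2.775]
contact_force: [0.1, -0.4, -0.3]
width: 0.0852
```

```bash
python3 - <<'E'
from h import *
o=st(); s=snap('scene','scene6')
cv2.imwrite('pics/scene6c.png',cv2.resize(s['image'][140:290,280:440,::-1],None,fx=4,fy=4))
E
```

```text
t 12.0 press [-0.1183 -0.134   0.3312] rot [ 3.1411 -0.0032 -2.7749] F [ 0.1 -0.4 -0.3] w 0.0852 j [ 0.1   0.45  0.62  1.75 -0.   -0.27]
```

View pics/scene6c.png

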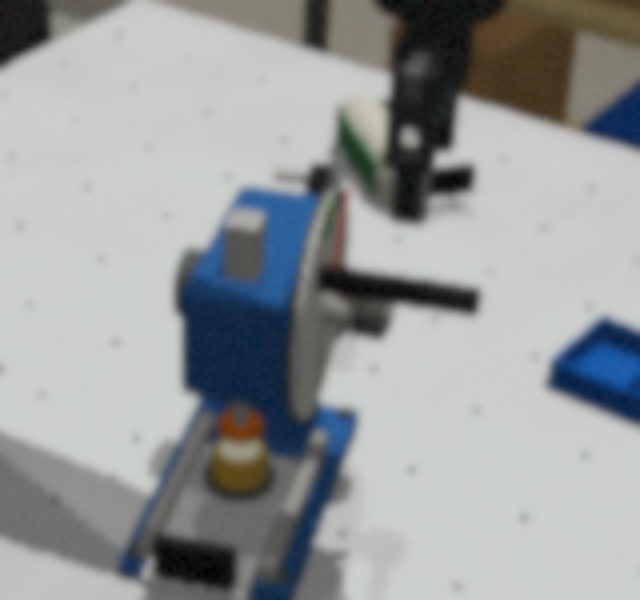

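Call:
{"op": "play_rows", "data": {"xyz": [[0,0,0.03],[0,0,0.03],[0,0,0.03],[0,0,0.03],[0,0,0]], "turn": [0,0,0,0,0]}}

```text
t: 12.55
tool_pos: [0.592, 0.0585, 0.2832]
tcp_rot: [3.141, -0.004, -2.777]
contact_force: [-0.1, 0.3, 0.0]
width: 0.0854
```

```bash
python3 - <<'E'
from h import *
o=st(); s=snap('scene','scene7')
P=topress(pts(s)); im=s['image']; v,u=np.mgrid[0:480,0:640]
m=(im.max(2)<70)&(u>370)&(u<400)&(v>165)&(v<225)
for r in range(180,222,3):
    k=m&(v==r)
    if k.any(): print(r,u[k].min(),u[k].max(),np.round(np.median(P[k],0),3),np.round(P[k].min(0),3),np.round(P[k].max(0),3))
cv2.imwrite('pics/scene7c.png',cv2.resize(s['image'][140:260,320:440,::-1],None,fx=5,fy=5))
E
```

```text
t 12.55 press [-0.1188 -0.1326  0.2832] rot [ 3.1408 -0.0037 -2.7767] F [-0.1  0.3  0. ] w 0.0854 j [ 0.1   0.43  0.47  1.62 -0.   -0.27]
180 371 391 [-0.185 -0.139  0.42 ] [-0.19  -0.149  0.038] [0.516 0.012 0.423]
183 371 397 [-0.152 -0.129  0.397] [-0.189 -0.149  0.027] [0.526 0.01  0.416]
186 372 396 [-0.158 -0.13   0.392] [-0.189 -0.149  0.024] [0.521 0.003 0.408]
189 374 390 [-0.188 -0.138  0.399] [-0.192 -0.149  0.34 ] [-0.077 -0.121  0.401]
192 375 389 [-0.174 -0.138  0.385] [-0.193 -0.144  0.329] [-0.071 -0.123  0.396]
195 375 385 [-0.179 -0.127  0.378] [-0.192 -0.144  0.376] [-0.17  -0.124  0.386]
198 375 384 [-0.191 -0.135  0.378] [-0.194 -0.144  0.376] [-0.188 -0.124  0.38 ]
201 377 383 [-0.19  -0.136  0.371] [-1.085 -0.271  0.36 ] [-0.174 -0.127  0.902]
204 377 382 [-0.173 -0.133  0.352] [-0.176 -0.138  0.351] [-0.172 -0.127  0.354]
207 377 382 [-0.173 -0.133  0.345] [-0.178 -0.139  0.343] [-0.172 -0.127  0.346]
210 371 383 [-0.169 -0.128  0.335] [-0.177 -0.141  0.302] [-0.124 -0.106  0.339]
213 371 397 [-0.126 -0.14   0.302] [-1.085 -0.271  0.292] [-0.119 -0.106  0.902]
216 371 398 [-0.125 -0.163  0.296] [-0.131 -0.172  0.212] [-0.01  -0.087  0.3  ]
219 371 374 [ 0.02  -0.09   0.184] [-1.085 -0.271  0.181] [ 0.024 -0.085  0.902]
```

View pics/scene7c.png

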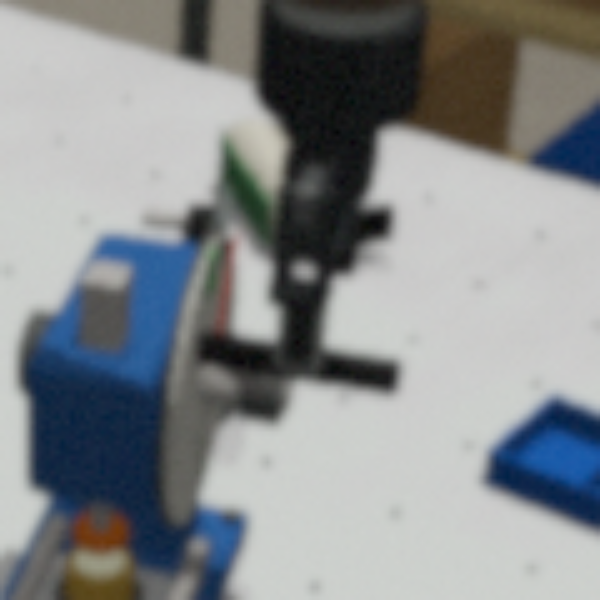

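The open tips are at z≈0.332 with a reading of 0.283, so the offset is again about 35 mm. The bar lies between the jaws. Down another 40 mm, then close.

Call:
{"op": "play_rows", "data": {"xyz": [[0,0,0.025],[0,0,0.025],[0,0,0.025],[0,0,0.025],[0,0,0]], "turn": [0,0,0,0,0]}}

```text
t: 13.1
tool_pos: [0.5924, 0.0596, 0.2426]
tcp_rot: [3.141, -0.004, -2.775]
contact_force: [-0.5, 1.1, -0.0]
width: 0.0851
```

Call:
{"op": "play_rows", "data": {"xyz": [[0,0,0],[0,0,0],[0,0,0],[0,0,0],[0,0,0],[0,0,0],[0,0,0],[0,0,0]], "turn": [0,0,0,0,0,0,0,0], "hand": 1}}

```text
t: 13.9
tool_pos: [0.5938, 0.0597, 0.2454]
tcp_rot: [-3.141, 0.001, -2.776]
contact_force: [-0.2, -0.6, 2.7]
width: 0.0165
```

```bash
python3 - <<'E'
from h import *
o=st(); s=snap('scene','scene8')
cv2.imwrite('pics/scene8c.png',cv2.resize(s['image'][140:260,320:440,::-1],None,fx=5,fy=5))
E
```

```text
t 13.9 press [-0.1183 -0.1347  0.2454] rot [-3.1414e+00  9.0000e-04 -2.7756e+00] F [-0.2 -0.6  2.7] w 0.0165 j [ 0.1   0.43  0.37  1.52  0.   -0.27]
```

View pics/scene8c.png

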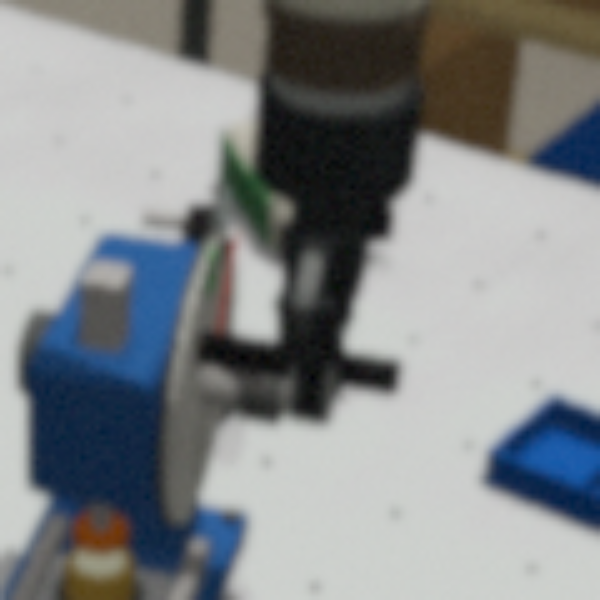

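Gripped: opening 16.5 mm, the bar between the pads at about (385,214). Working out the arc increments.

```bash
python3 - <<'E'
import numpy as np
th=np.arange(0,1.0401,.04)
x=.04-.2*np.cos(.65-th); z=.175+.2*np.sin(.65-th)
X=np.round((x-x[0])/.4,3); Z=np.round((z[0]-z)/.4,3)
for i in range(1,len(th)): print(round(th[i],2),[0.0,round(X[i]-X[i-1],3),round(Z[i]-Z[i-1],3)])
E
```

```text
0.04 [0.0, np.float64(-0.012), np.float64(0.016)]
0.08 [0.0, np.float64(-0.011), np.float64(0.017)]
0.12 [0.0, np.float64(-0.01), np.float64(0.017)]
0.16 [0.0, np.float64(-0.01), np.float64(0.017)]
0.2 [0.0, np.float64(-0.009), np.float64(0.018)]
0.24 [0.0, np.float64(-0.009), np.float64(0.018)]
0.28 [0.0, np.float64(-0.007), np.float64(0.019)]
0.32 [0.0, np.float64(-0.007), np.float64(0.019)]
0.36 [0.0, np.float64(-0.006), np.float64(0.019)]
0.4 [0.0, np.float64(-0.005), np.float64(0.019)]
0.44 [0.0, np.float64(-0.005), np.float64(0.019)]
0.48 [0.0, np.float64(-0.004), np.float64(0.02)]
0.52 [0.0, np.float64(-0.003), np.float64(0.02)]
0.56 [0.0, np.float64(-0.002), np.float64(0.02)]
0.6 [0.0, np.float64(-0.001), np.float64(0.02)]
0.64 [0.0, np.float64(-0.001), np.float64(0.02)]
0.68 [0.0, np.float64(0.0), np.float64(0.02)]
0.72 [0.0, np.float64(0.001), np.float64(0.02)]
0.76 [0.0, np.float64(0.002), np.float64(0.019)]
0.8 [0.0, np.float64(0.003), np.float64(0.02)]
0.84 [0.0, np.float64(0.003), np.float64(0.02)]
0.88 [0.0, np.float64(0.004), np.float64(0.02)]
0.92 [0.0, np.float64(0.005), np.float64(0.019)]
0.96 [0.0, np.float64(0.006), np.float64(0.019)]
1.0 [0.0, np.float64(0.006), np.float64(0.019)]
1.04 [0.0, np.float64(0.008), np.float64(0.019)]
```

Call:
{"op": "play_rows", "data": {"xyz": [[0,-0.012,0.016],[0,-0.011,0.017],[0,-0.01,0.017],[0,-0.01,0.017],[0,-0.009,0.018],[0,-0.009,0.018],[0,-0.007,0.019],[0,-0.007,0.019],[0,-0.006,0.019],[0,-0.005,0.019],[0,0,0]], "turn": [0,0,0,0,0,0,0,0,0,0,0]}}

```text
t: 15.05
tool_pos: [0.6061, 0.0272, 0.1732]
tcp_rot: [-3.141, 0.0, -2.776]
contact_force: [-0.7, 0.3, 5.4]
width: 0.0165
```

```bash
cat > lv.py <<'E'
from h import *
o=st(); p=topress(o['tool_pos'])
th=lambda x,z:.65-np.arctan2(z+.0506-.175,.04-(x-.0009))
print('theta from tcp',th(p[0],p[2]),'r',np.hypot(p[2]+.0506-.175,.0409-p[0]))
E
python3 lv.py
```

```text
t 15.05 press [-0.1531 -0.1346  0.1732] rot [-3.1412e+00  5.0000e-04 -2.7756e+00] F [-0.7  0.3  5.4] w 0.0165 j [ 0.04  0.47  0.25  1.35 -0.   -0.32]
theta from tcp 0.4034079869313071 r 0.20003585847130972
```

Call:
{"op": "play_rows", "data": {"xyz": [[0,-0.005,0.019],[0,-0.004,0.02],[0,-0.003,0.02],[0,-0.002,0.02],[0,-0.001,0.02],[0,-0.001,0.02],[0,0,0.02],[0,0.001,0.02],[0,0.002,0.019],[0,0.003,0.02],[0,0.003,0.02],[0,0.004,0.02],[0,0.005,0.019],[0,0.006,0.019],[0,0.006,0.019],[0,0,0]], "turn": [0,0,0,0,0,0,0,0,0,0,0,0,0,0,0,0]}}

```text
t: 16.65
tool_pos: [0.6042, 0.0326, 0.0566]
tcp_rot: [-3.14, 0.001, -2.775]
contact_force: [-2.1, -2.1, 10.8]
width: 0.0162
```

```bash
python3 lv.py
```

```text
t 16.65 press [-0.1474 -0.1347  0.0566] rot [-3.1404e+00  1.1000e-03 -2.7755e+00] F [-2.1 -2.1 10.8] w 0.0162 j [ 0.05  0.54  0.06  1.08 -0.   -0.31]
theta from tcp 0.9958305942888253 r 0.20015377179578644
```

At 0.996 rad. Pressing slightly further to confirm the stop, and looking.

Call:
{"op": "play_rows", "data": {"xyz": [[0,0.002,0.008],[0,0,0.006],[0,0,0],[0,0,0]], "turn": [0,0,0,0]}}

```text
t: 17.05
tool_pos: [0.6043, 0.0329, 0.0552]
tcp_rot: [-3.139, 0.004, -2.776]
contact_force: [-10.2, -2.2, 27.7]
width: 0.0164
```

```bash
python3 lv.py; python3 - <<'E'
from h import *
s=snap('scene','scene9')
cv2.imwrite('pics/scene9c.png',cv2.resize(s['image'][140:290,280:440,::-1],None,fx=5,fy=4))
E
```

```text
t 17.05 press [-0.1471 -0.135   0.0552] rot [-3.1392  0.0036 -2.7758] F [-10.2  -2.2  27.7] w 0.0164 j [ 0.06  0.54  0.05  1.08 -0.   -0.31]
theta from tcp 1.0026165720068103 r 0.200360374540956
```

View pics/scene9c.png

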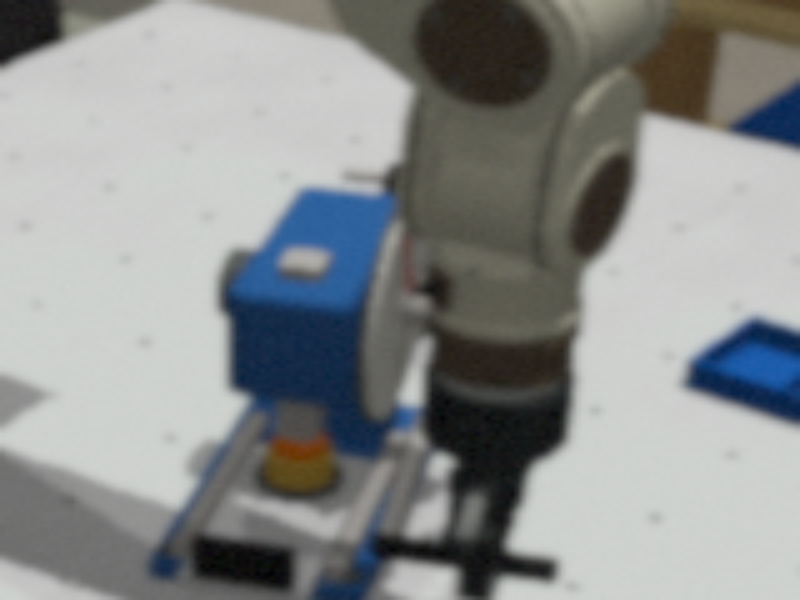

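At the stop: force 28 N, foot down on the cell at (297,450) in the crop. Easing back up along the reverse path.

Call:
{"op": "play_rows", "data": {"xyz": [[0,0,-0.006],[0,-0.002,-0.008],[0,-0.006,-0.019],[0,-0.006,-0.019],[0,-0.005,-0.019],[0,-0.004,-0.02],[0,-0.003,-0.02],[0,-0.003,-0.02],[0,-0.002,-0.019],[0,-0.001,-0.02],[0,0,-0.02],[0,0.001,-0.02],[0,0.001,-0.02],[0,0.002,-0.02],[0,0.003,-0.02],[0,0.004,-0.02],[0,0.005,-0.019]], "turn": [0,0,0,0,0,0,0,0,0,0,0,0,0,0,0,0,0]}}

```text
t: 18.8
tool_pos: [0.606, 0.0274, 0.1739]
tcp_rot: [-3.141, 0.0, -2.776]
contact_force: [-0.1, -0.5, 3.6]
width: 0.0161
```

Call:
{"op": "play_rows", "data": {"xyz": [[0,0.005,-0.019],[0,0.006,-0.019],[0,0.007,-0.019],[0,0.007,-0.019],[0,0.009,-0.018],[0,0.009,-0.018],[0,0.01,-0.017],[0,0.01,-0.017],[0,0.011,-0.017],[0,0.012,-0.016],[0,0,0],[0,0,0],[0,0,0]], "turn": [0,0,0,0,0,0,0,0,0,0,0,0,0]}}

```text
t: 20.1
tool_pos: [0.5937, 0.0598, 0.2454]
tcp_rot: [-3.141, 0.001, -2.775]
contact_force: [1.9, -2.4, 5.9]
width: 0.0162
```

```bash
python3 lv.py; python3 pl.py top6
```

```text
t 20.1 press [-0.1183 -0.1347  0.2454] rot [-3.1414e+00  8.0000e-04 -2.7755e+00] F [ 1.9 -2.4  5.9] w 0.0162 j [ 0.1   0.43  0.37  1.52  0.   -0.27]
theta from tcp 0.0001982555836298472 r 0.1999210650005971
t 20.1 press [-0.1183 -0.1347  0.2454] rot [-3.1414e+00  8.0000e-04 -2.7755e+00] F [ 1.9 -2.4  5.9] w 0.0162 j [ 0.1   0.43  0.37  1.52  0.   -0.27]
plate 4 [[-0.1258  0.0155  0.0627]
 [-0.1248  0.0247  0.0671]
 [-0.1233  0.0282  0.0697]]
```

Lever at its top rest (0.000), carrier still home. Pulling down to 0.67.

Call:
{"op": "play_rows", "data": {"xyz": [[0,-0.012,0.016],[0,-0.011,0.017],[0,-0.01,0.017],[0,-0.01,0.017],[0,-0.009,0.018],[0,-0.009,0.018],[0,-0.007,0.019],[0,-0.007,0.019],[0,-0.006,0.019],[0,-0.005,0.019],[0,-0.005,0.019],[0,-0.004,0.02],[0,-0.003,0.02],[0,-0.002,0.02],[0,-0.001,0.02],[0,-0.001,0.02],[0,0,0.015],[0,0,0],[0,0,0],[0,0,0]], "turn": [0,0,0,0,0,0,0,0,0,0,0,0,0,0,0,0,0,0,0,0]}}

```text
t: 22.15
tool_pos: [0.6082, 0.0216, 0.1207]
tcp_rot: [-3.142, 0.001, -2.775]
contact_force: [0.1, -2.4, 7.8]
width: 0.0166
```

```bash
python3 lv.py; python3 - <<'E'
from h import *
s=snap('scene','scene10')
cv2.imwrite('pics/scene10c.png',cv2.resize(s['image'][140:290,280:440,::-1],None,fx=5,fy=4))
s=snap('top','top7')
cv2.imwrite('pics/top7c.png',cv2.resize(s['image'][140:340,200:460,::-1],None,fx=3,fy=3))
E
```

```text
t 22.15 press [-0.159  -0.1346  0.1207] rot [-3.1415e+00  9.0000e-04 -2.7755e+00] F [ 0.1 -2.4  7.8] w 0.0166 j [ 0.04  0.5   0.16  1.23  0.   -0.33]
theta from tcp 0.6687197136016437 r 0.19998173125098723
```

View pics/scene10c.png

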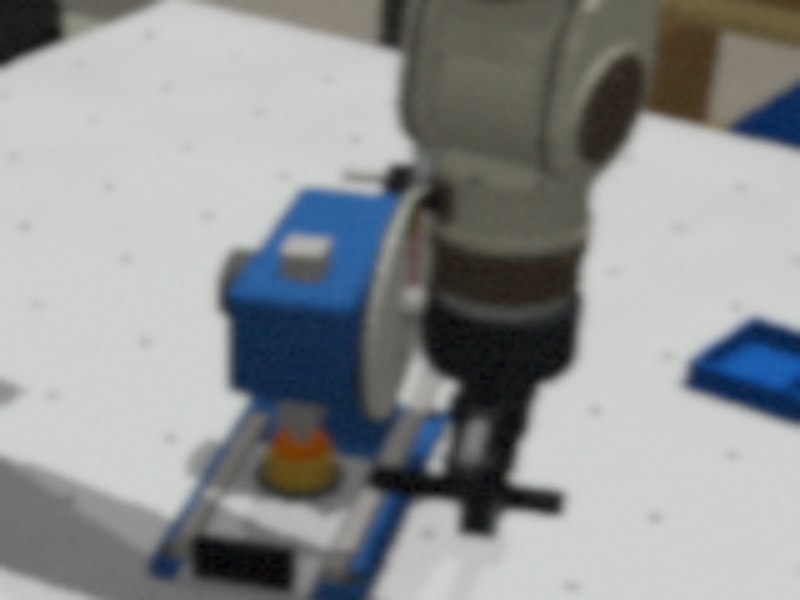

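View pics/top7c.png

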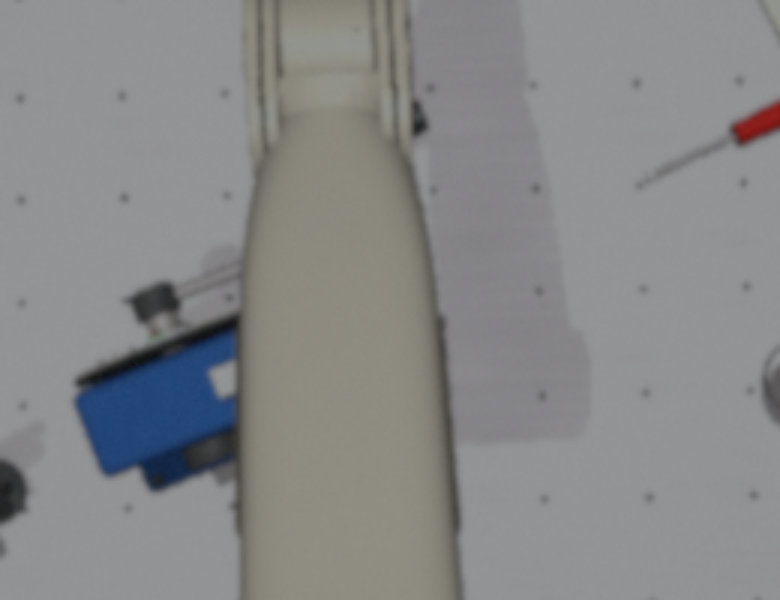

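The foot is on the cell at (300,455), the red pointer is near vertical at (415,245), and the plate is at home. As an independent check I'll use the ram-top height, expected 0.260-0.032·0.67=0.2386.

```bash
python3 - <<'E'
from h import *
for f in ('top0','top7','scene0','scene10'):
    s=dict(np.load(f'pics/{f}.npz')); P=topress(pts(s)); im=s['image'].astype(int)
    m=(abs(P[...,0])<.009)&(abs(P[...,1])<.009)&(P[...,2]>.225)&(P[...,2]<.27)&(im[...,2]-im[...,0]<40)
    print(f,m.sum(),np.percentile(P[m][:,2],[25,50,75,95]) if m.any() else '')
s=dict(np.load('pics/scene10.npz')); P=topress(pts(s)); im=s['image'].astype(int)
m=(im.max(2)<60)&(P[...,1]<-.15)&(P[...,1]>-.185)&(P[...,2]>.13)&(P[...,2]<.21)&(abs(P[...,0]+.16)<.02)
print('bar',m.sum(),np.median(P[m],0))
v,u=np.mgrid[0:480,0:640]
m=(im[...,0]>im[...,1]+35)&(im[...,0]>im[...,2]+35)&(abs(P[...,1]+.055)<.02)&(P[...,2]>.17)&(P[...,0]>-.05)
q=P[m]; print('pointer',m.sum(),np.round(q[np.argsort(q[:,2])][::max(1,len(q)//8)],3))
E
```

```text
top0 59 [0.25814708 0.25911005 0.26025253 0.26181226]
top7 41 [0.23682195 0.23780534 0.23939952 0.24080538]
scene0 59 [0.23812965 0.25065233 0.26002832 0.26161202]
scene10 35 [0.23383398 0.23845454 0.24012885 0.24148795]
bar 30 [-0.16579124 -0.1608361   0.17712001]
pointer 0 []
```

The ram has dropped 21.3 mm, which is 0.67 rad and agrees with the TCP estimate of 0.669. Handing in.

```bash
python3 -c "
from h import *
print(hand_in()); st()"
```

```text
the job is handed in; nothing more can be done
None
the job is handed in; nothing more can be done
```

I finished the whole sequence and handed the job in at about t = 22 s, with the gripper still holding the lever at the green mark. `hand_in()` reports no verdict, so the result below rests on my own checks.

| Step | What my checks showed |
|---|---|
| Carrier home | Force rose to 13 N with no further motion. The plate face was at x ≈ -0.127 m, against -0.128 m at home. |
| Lever to lower stop | About 1.00 rad from the gripper position, with 28 N on the tool. The camera showed the foot on the cell. |
| Eased back up | Back to 0.00 rad in about 2.7 s, commanded at 0.4 rad/s or less. |
| Final hold | 0.669 rad from the gripper position and about 0.67 rad from the ram's 21 mm drop. The spring load was about 8 N, the plate still looked home and the foot was on the cell. |

**Failed or disagreed:**
- **First push:** it missed, passing over the plate without touching it. In the camera images the fingertips sat about 33–35 mm higher than the reported TCP. I corrected for this and pushed again.
- **Pointer check:** my colour mask for the red pointer found no pixels at the end. I only judged it by eye, near vertical in the picture, so the 0.67 rad figure comes from the gripper position and the ram height.
- **Foot force:** I had no direct reading of the force between foot and cell, only the images and the lever angle.

I did not measure the other things on the table. The arm did not knowingly come near any of them.

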